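# Add a locked slotted weight to the gluing press

## Task

Take the brass slotted weight off its stand and slide it sideways onto the stem of the gluing press, straight in from the front (the side opposite the scale post), under the red head and above the brass pin of the weight already there. Then turn it counter-clockwise seen from above, up to a quarter turn, feeling with light pressure for where its rear notch drops over the pin, so that it locks and lies flat, fully down on the first weight; let go and back off. Be gentle, never pushing on the press with more than about 10 N in any direction, and leave the bottle, tape and hammer alone.

Things in the scene. Friction and masses are not known exactly. Their poses are not given: they have to be found in the camera images.
- disc_center (a point): Centre (half-way up) of the loose brass slotted weight: a disc 68 mm across, 12 mm thick, 0.2 to 0.35 kg, with two parallel flats 60 mm apart (at its own y = +30 and -30 mm) for gripping. Axes: x along its slot towards the open mouth, z up. Slot 9 mm wide, from the rim to 4.5 mm beyond the centre. At the start it lies on the stand, underside 35 mm above the bench.
- slot_mouth (a point): Mouth of the brass weight's slot: on the rim, 34 mm from the disc's centre along the disc's x, half-way up; flared from 9 to 17 mm over the last 7 mm. Axes as the disc's.
- rear_notch (a point): Inner end of the brass weight's rear notch, half-way up, opposite the slot: 15 mm from the disc's centre along the disc's -x. The notch is 9 mm wide, open at the rim, through the full thickness. Axes as the disc's.
- ram: Sprung ram of the press, carries the weights. Origin on the stem's axis, on top of its red pan (52 mm across), 64 mm above the bench unloaded. x: slide-in direction, level, from the press's front to its scale post; y left of it; z up. Moves only up and down: gives way from about 2 N of downward load, then 0.8 N per mm, solid after 12 mm, springs back when the notch finds the pin. Rigid sideways.
- stem_head (a point): Underside of the red head, on the stem's axis, 38 mm above the ram's origin. Head 16 mm across and 7 mm high, too wide for the slot; the stem below it is a steel rod 7.4 mm in diameter. Axes as the ram's.
- stem_seat (a point): On the stem's axis, on top of the first weight (steel, 52 mm across, 10 mm thick, stiff to turn); 10 mm above the ram's origin, moving with it. The seated brass weight's underside lies here. A 7.4 mm brass pin with bevelled tip stands 7 mm up from the first weight, 20 mm from the axis, 3.5 to 4.7 rad counter-clockwise of the ram's x from above: exact angle not given, see or feel it.
- press: Fixed base of the press: wooden board 190 x 120 x 18 mm (from 75 mm in front of to 115 mm behind the ram's axis) with a steel spring tube under the ram and, 105 mm behind the ram's axis along x, a wooden scale post 12 x 30 mm, up to 93 mm above the bench. Origin on the ram's axis at the bench; axes as the ram's.
- stand: Fixed dark wooden stand for the loose weight: a post 46 mm across and 35 mm high on a foot 64 mm across and 10 mm high. Origin under its centre on the bench.
- glue_bottle: Bystander: white glue bottle with a red cap, 52 mm across, 130 mm high, standing. Origin under its centre.
- tape_roll: Bystander: yellow tape roll lying flat, 90 mm across, 24 mm high. Origin under its centre.
- hammer: Bystander: hammer with a wooden handle, 260 mm long, lying along its own x, near the bench surface.
There are look-alikes about, which are no part of the job. Leave any pink or purple look-alike of the part that bears disc_center alone. Several things have the shape of the press; the one meant has the colours described above.

How it is judged:
By the outcome, as a careful person would: the job done as asked, in the order asked, and still so for the second after the job is handed in, with the robot touching nothing.
It also fails if it takes over 72 s, if anything falls off the work surface, if the arm or the gripper's body presses on something with over 40 N, if the wrist force passes 120 N, or if a joint passes its speed limit or range.

## Robot

A 6-joint arm with a two-finger parallel gripper is mounted at the origin on the work surface. World frame = base frame: x ahead of the robot, y to its left, z up, the work surface at z = 0. Lengths are in m, angles in rad, forces in N, time in s.
With the tool pointing down it reaches from about 0.3 to 0.875 m from the base axis. Payload 6.4 kg.
Tool frame: the origin (TCP) lies on the mounting face of the last link; the fingertips stand 173 mm ahead of it and the grasp point (between the pads) lies 155 mm ahead of it (ctrl.grip_point_offset is the distance from the TCP to the grasp point, in m); z points along the fingers, y is the line along which they close (so a half turn about z gives the same grasp; the last joint's range is limited). The gripper opens to 85 mm and grips with 20 to 120 N. Pads are 22 mm wide; open, the fingers measure 114 mm over their backs; the gripper's body (76 mm by 85 mm) begins 54 mm behind the grasp point. The pads swing forward as they close: fully open they stand 13 mm farther back than shut.
Start: joints at [-1.339, 0.181, 1.607, -0, 1.354, -0.206], TCP at [0.244, -0.521, 0.405] pointing down, gripper open.
Joint ranges: [-2.99, 2.99], [-0.89, 2.07], [0.3, 2.58], [-1.14, 4.28], [0, 2.63], [-3.12, 3.12]. Speed limits (rad/s): [2.57, 2.57, 3.01, 3.14, 3.14, 3.14].

## Interface

Orientations are given as a unit quaternion [w, x, y, z].
In Python, from bench import status, imaging, ctrl, models gives the robot as it stands.
- The arm moves only by the tool send_rows, never from a script. Its argument "commands" is a list that holds one entry, the list of rows, each a list of 6 numbers: the shift along the tool's x, y, z normalised to -1 to 1, where 1 is 3 cm, then the turn, a rotation vector about the tool's x, y, z normalised to -1 to 1, where 1 is 0.1 rad. A call has 1 to 8 rows; each row shifts and turns the commanded pose from where the row before left it, along the tool's axes as they then stand; what a row does not reach is not made up. A row lasts 1/12 s, in which the tool goes at most 41.7 mm and 7.16 degrees, less where a joint would pass 70% of its speed; a pose out of reach is approached as far as the arm can. A call with a number of a shift or a turn outside -1 to 1 is refused whole. A call with a gripper value outside its range is refused whole. "jaw" is the opening, from 0 (shut) to 1 (fully open), set as the call begins (left out, the last holds). The fingers move at their own pace and stop on an object; the grip force is fixed at half the most. Time passes only in rows, so rows that do not move let the fingers close. It gives the time, the measured TCP pose, the force, the opening and the grip force at its end, in the units of the state.
- status.get_obs(): the state, without advancing time (a new reading comes with each control period).
- imaging.camera(name): name is "scene" or "top" or "wrist"; returns a dict with "image" (420x560x3 uint8, blue, green, red), "depth" (420x560 float32, m along the optical axis (not along the pixel's ray), 0 where there is no reading), "mtx" (3x3 intrinsics, pixels), "pose" (4x4, takes a point from camera to world coordinates). Camera axes: x right, y down, z forward; pixel columns grow to the right and rows downward; lengths in m; the calibration is good to about 2 mm. A picture is of the moment at which its call begins.
- ctrl.hand_in(): hands the job in; it is judged then, once.
Trained networks look in a picture, given as the dict that the camera call returned (one of the last four; its "shot" number tells which), for a name from the list of things; names that differ only in an ending like _2 or _b are one class to them, and where a whole thing is asked for, a point or a joint stands for the part that bears it (a point fixed in the world has none). Each returns a list of dicts, best first, with "confidence" (0 to 1); they miss things now and then, are a little off and sometimes report something else, mostly with a low value. They report only what shows in the picture. A call takes as long as a camera call. They do not tell look-alikes from the thing itself.
- models.recognise(picture, name): "centre" ([column, row] in pixels, amid what is visible of it).
- models.regions_of(picture, name): "region" (420x560 bool, what is visible of it) and "centre" ([column, row] in pixels, amid what is visible of it).
The state is a dict: "time_s": time; "q": joint angles; "dq": joint speeds; "joint_efforts": joint torques, N m; "eef_pos": TCP position; "eef_rot": TCP orientation; "wrist_force": force on the tool from outside, world axes, zero at the start; "torque": the same for the moment, N m; "opening": opening from 0.0 (shut) to 1.0 (fully open); "grasp_force": force on a finger pad.
Only numpy, scipy, OpenCV 4.12 (cv2) and the standard library are available. Lean on these libraries where they do the work, as an engineer would, in place of code of your own. Each camera call takes 0.05 s, during which the arm holds its last target. There are 200 camera calls.

## Working session

There is one attempt and no reset: what is moved stays moved. The work goes in short steps, Python scripts to look and compute and a tool call to move; the robot and the scene stay as the last step left them, time stands still between calls to the robot, and variables do not carry over. Pictures are saved under pics/ and viewed, at most 10 in all, crops included, and the job is handed in when it is done.

Besides the shell and the picture viewer there is one more tool, called after "Request:" as name(argument=value, ...) on one line, values as JSON. send_rows: Moves the arm, as the interface text tells. Its arguments: {"type":"object","properties":{"commands":{"type":"array"},"jaw":{"type":"number"}},"required":["commands"]}

```bash
mkdir -p pics; ls
python3 - <<'E'
from bench import status, imaging, ctrl, models
import cv2,numpy as np
o=status.get_obs(); print(o)
ims=[]
for n in("scene","top"):
    p=imaging.camera(n); cv2.imwrite(f"pics/{n}0.png",p["image"]); np.savez(f"{n}0.npz",**{k:p[k] for k in("image","depth","mtx","pose")})
    for t in("disc_center","ram","press","stand","stem_head"):
        print(n,t,[(np.round(r["centre"]),round(r["confidence"],2)) for r in models.recognise(p,t)][:4])
    ims.append(p["image"])
E
```

```text
pics
{'time_s': 0.0, 'q': array([-1.33931628e+00,  1.81554720e-01,  1.60798019e+00, -4.14521409e-05,
        1.35379104e+00, -2.06278371e-01]), 'dq': array([ 0.00024938,  0.00063197,  0.00119704, -0.00022733, -0.0003479 ,
       -0.00049023]), 'joint_efforts': array([ 2.99924468e-04, -4.44884419e+01, -3.51329863e+01, -3.15370989e-04,
        9.17756668e-03,  2.58589660e-05]), 'eef_pos': array([ 0.24371292, -0.52052717,  0.40378964]), 'eef_rot': array([-8.66325852e-04,  9.76140087e-01,  2.17139998e-01, -3.11547132e-05]), 'wrist_force': array([ 0.06576847, -0.22194747, -0.21975413]), 'torque': array([-0.02888984, -0.03387867,  0.01623455]), 'grasp_force': 0.0, 'opening': 0.9968921506782266}
scene disc_center [(array([196., 202.]), 0.93), (array([227., 213.]), 0.89)]
scene ram [(array([340., 243.]), 0.71), (array([306., 171.]), 0.59), (array([224., 212.]), 0.5)]
scene press [(array([338., 269.]), 0.85), (array([306., 199.]), 0.65), (array([413., 212.]), 0.56)]
scene stand [(array([226., 226.]), 0.82)]
scene stem_head [(array([340., 245.]), 0.78), (array([313., 176.]), 0.76), (array([423., 188.]), 0.64)]
top disc_center [(array([393., 228.]), 0.93), (array([353., 210.]), 0.9), (array([308., 194.]), 0.64)]
top ram [(array([228., 193.]), 0.81), (array([162., 304.]), 0.71), (array([288., 292.]), 0.65), (array([299., 121.]), 0.4)]
top press [(array([290., 282.]), 0.84), (array([171., 298.]), 0.83), (array([234., 190.]), 0.81)]
top stand [(array([352., 213.]), 0.4)]
top stem_head [(array([227., 192.]), 0.94), (array([163., 306.]), 0.82)]
```

Run:
```python
import cv2,numpy as np
a=cv2.imread("pics/scene0.png");b=cv2.imread("pics/top0.png")
c=cv2.resize(a[130:330,130:470],None,fx=2,fy=2,interpolation=3)[:,:800]
d=cv2.resize(b[90:360,120:440],None,fx=2.2,fy=2.2,interpolation=3)
cv2.imwrite("pics/c1.png",c);cv2.imwrite("pics/d1.png",d)
```

```text
(no output)
```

View pics/c1.png

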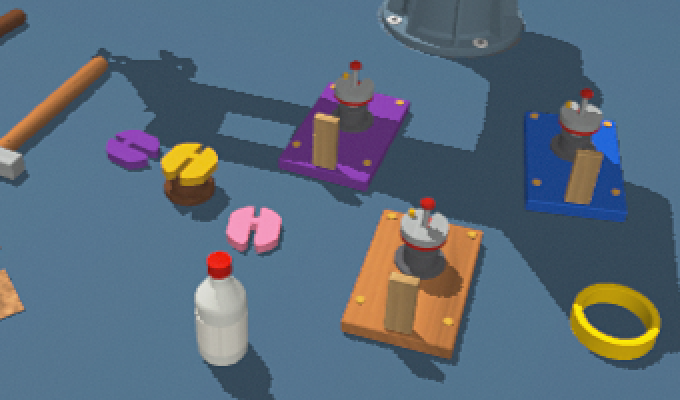

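View pics/d1.png

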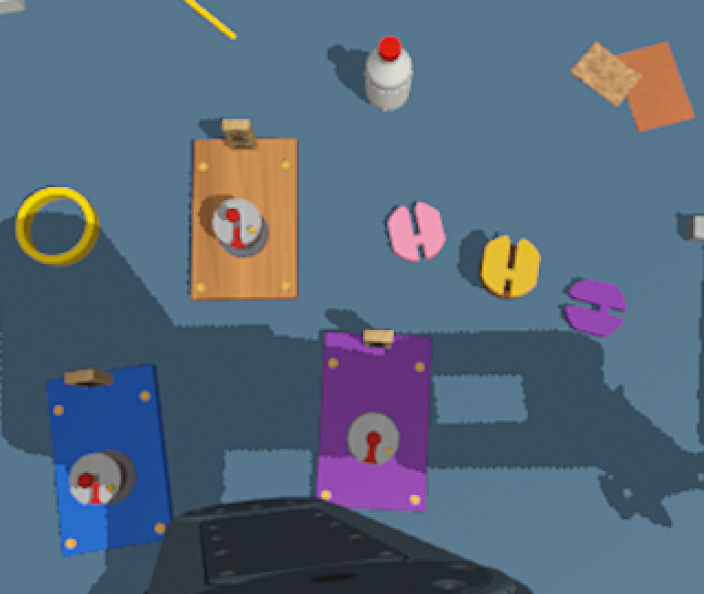

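The scene shows the brass weight on its dark stand at top px (352,211). The purple (390,229) and pink (309,195) discs are look-alikes. There are three presses: wooden at top px (228,191), blue (163,306) and purple (290,290). The wooden one with the red pan matches the description.

```bash
cat > h.py <<'E'
import numpy as np,cv2
def cloud(p):
    d=p["depth"];K=p["mtx"];v,u=np.indices(d.shape)
    c=np.stack([(u-K[0,2])/K[0,0]*d,(v-K[1,2])/K[1,1]*d,d],-1)
    return c@p["pose"][:3,:3].T+p["pose"][:3,3]
def ray(p,uv,z):
    K=p["mtx"];r=p["pose"][:3,:3]@np.array([(uv[0]-K[0,2])/K[0,0],(uv[1]-K[1,2])/K[1,1],1.])
    o=p["pose"][:3,3];return o+r*(z-o[2])/r[2]
E
python3 - <<'E'
from h import *
p=np.load("top0.npz");X=cloud(p);im=p["image"];hsv=cv2.cvtColor(im,cv2.COLOR_BGR2HSV)
def near(u,v,r): 
    m=np.zeros(im.shape[:2],bool);m[v-r:v+r,u-r:u+r]=1;return m&(p["depth"]>0)
m=near(352,211,22)&(X[...,2]>.04)&(X[...,2]<.06)
P=X[m];print("disc",P.mean(0),m.sum(),np.ptp(P,axis=0))
(c,r)=cv2.minEnclosingCircle(P[:,:2].astype(np.float32));print(c,r)
m=near(228,191,22)&(X[...,2]>.066)&(X[...,2]<.08)
P=X[m];print("first weight",P.mean(0),m.sum());print(cv2.minEnclosingCircle(P[:,:2].astype(np.float32)))
m=near(230,190,60)&(X[...,2]>.012)&(X[...,2]<.024);P=X[m]
print("board",cv2.minAreaRect(P[:,:2].astype(np.float32)))
m=near(228,150,14)&(X[...,2]>.085);P=X[m];print("post",P.mean(0),m.sum())
for n,u,v in(("bottle",297,122),("pink",309,195),("purp",390,229),("purplepress",290,290)):print(n,X[v,u])
E
```

```text
disc [ 0.54886486 -0.14498761  0.0473736 ] 507 [0.06438385 0.06091577 0.01349887]
(0.5495978593826294, -0.14539207518100739) 0.034486692398786545
first weight [0.55284297 0.15733697 0.07384734] 305
((0.5535522699356079, 0.1573340743780136), 0.026702338829636574)
board ((0.5755220651626587, 0.11779110133647919), (0.30469420552253723, 0.20869576930999756), 7.529783248901367)
post [0.65558483 0.17336974 0.09253876] 70
bottle [0.73629024 0.01474965 0.09952266]
pink [ 5.84262122e-01 -3.82156998e-02 -1.52889759e-04]
purp [ 0.52364918 -0.25113813  0.0011766 ]
purplepress [ 0.34144188 -0.02015377  0.11046444]
```

Request:
send_rows(commands=[[[0,0,0.36,0,0,0.875],[0,0,0.36,0,0,0.875],[0,0,0.36,0,0,0.875],[0,0,0.36,0,0,0.875],[0,0,0.36,0,0,0.875],[0.7,-0.85,0,0,0,0],[0.7,-0.85,0,0,0,0],[0.7,-0.85,0,0,0,0]]])

```text
time_s: 1.27
eef_pos: [0.3069, -0.4436, 0.3503]
eef_rot: [-0.0, 1.0, -0.001, -0.0]
wrist_force: [0.2, -0.3, 0.2]
opening: 0.999
grasp_force: 0.0
```

Request:
send_rows(commands=[[[0.7,-0.85,0,0,0,0],[0.7,-0.85,0,0,0,0],[0.7,-0.85,0,0,0,0],[0.7,-0.85,0,0,0,0],[0.7,-0.85,0,0,0,0],[0.7,-0.85,0,0,0,0],[0.7,-0.85,0,0,0,0],[0,0,0,0,0,0]]])

```text
time_s: 1.93
eef_pos: [0.4562, -0.2617, 0.3509]
eef_rot: [-0.001, 1.0, 0.002, 0.001]
wrist_force: [-0.5, -0.2, 0.2]
opening: 0.995
grasp_force: 0.0
```

Run:
```python
from h import *
from bench import *
o=status.get_obs();print(o["time_s"],o["eef_pos"],o["eef_rot"],o["q"])
p=imaging.camera("wrist");np.savez("w1.npz",**{k:p[k] for k in("image","depth","mtx","pose")});print(p["pose"],p["mtx"]);cv2.imwrite("pics/w1.png",p["image"])
```

```text
1.9333 [ 0.45617781 -0.26172993  0.35088665] [-7.51994599e-04  9.99996536e-01  2.40247791e-03  7.68097184e-04] [-0.74740186  0.1273605   1.78229696  0.00227713  1.23183675  0.81783245]
[[ 4.31959394e-03 -9.58985888e-01 -2.83420901e-01  5.28793219e-01]
 [-9.99989935e-01 -4.48621688e-03 -6.11520746e-05 -2.61980646e-01]
 [-1.21284366e-03  2.83418313e-01 -9.58995615e-01  3.19023474e-01]
 [ 0.00000000e+00  0.00000000e+00  0.00000000e+00  1.00000000e+00]] [[364.41573636   0.         282.64253041]
 [  0.         364.41573636 201.81344306]
 [  0.           0.           1.        ]]
```

View pics/w1.png

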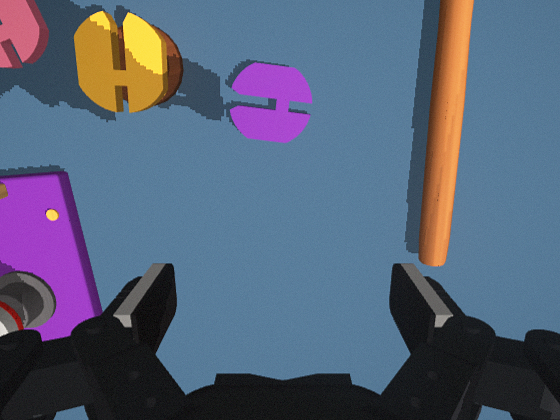

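The wrist view shows the brass disc at (122,62), mouth flared towards +x (image up), with its notch at (122,100). Purple is at (271,101), the hammer handle at right.

```bash
cat >> h.py <<'E'
def disc(p,guess,zlo=.040,zhi=.055,r=.05):
    X=cloud(p);m=(p["depth"]>0)&(X[...,2]>zlo)&(X[...,2]<zhi)&(np.hypot(X[...,0]-guess[0],X[...,1]-guess[1])<r)
    P=X[m];ztop=np.median(P[:,2]);P=P[abs(P[:,2]-ztop)<.004,:2]
    # template fit
    from scipy.optimize import minimize
    def inside(Q):
        x,y=Q.T;ok=(np.hypot(x,y)<.034)&(abs(y)<.030)
        w=np.where(x>.027,.0045+(x-.027)*4/7,.0045)
        return ok&~((x>-.0045)&(abs(y)<w))&~((x<-.015)&(abs(y)<.0045))
    g=np.mgrid[-45:46:1,-45:46:1].reshape(2,-1).T/1000.;
    m2=cv2.GaussianBlur
    T=inside(g).reshape(91,91).astype(np.float32);T=cv2.GaussianBlur(T,(0,0),1.0)
    # observed raster from rays: every pixel near guess hit with plane ztop
    H,W=p["depth"].shape;v,u=np.indices((H,W));K=p["mtx"];R=p["pose"][:3,:3];o=p["pose"][:3,3]
    d=np.stack([(u-K[0,2])/K[0,0],(v-K[1,2])/K[1,1],np.ones((H,W))],-1)@R.T
    G=(o+d*((ztop-o[2])/d[...,2])[...,None])[...,:2]
    near=np.hypot(G[...,0]-guess[0],G[...,1]-guess[1])<.05
    obs=(near&m&(abs(X[...,2]-ztop)<.004))[near].astype(float);Gn=G[near]
    def cost(a):
        D=Gn-a[:2];c,s=np.cos(a[2]),np.sin(a[2]);x=D@[c,s];y=D@[-s,c]
        t=cv2.remap(T,((y*1000+45)).astype(np.float32)[:,None],((x*1000+45)).astype(np.float32)[:,None],1)[:,0]
        return np.mean((t-obs)**2)
    c0=P.mean(0);best=None
    for th in np.arange(-.6,.61,.1):
        f=minimize(cost,[c0[0],c0[1],th],method="Nelder-Mead",options=dict(initial_simplex=[[c0[0],c0[1],th],[c0[0]+.003,c0[1],th],[c0[0],c0[1]+.003,th],[c0[0],c0[1],th+.08]],xatol=1e-5,fatol=1e-7))
        if best is None or f.fun<best.fun:best=f
    return best.x,best.fun,ztop
E
python3 - <<'E'
from h import *
print(disc(dict(np.load("w1.npz")),(.549,-.145)))
E
```

```text
(array([ 0.54950361, -0.14695639, -0.04122475]), np.float64(0.020628424675267893), np.float64(0.04566410453879993))
```

Request:
send_rows(commands=[[[0.62,-0.765,0.3,0,0,0],[0.62,-0.765,0.3,0,0,0],[0.62,-0.765,0.3,0,0,0],[0.62,-0.765,0.3,0,0,0],[0.62,-0.765,0.3,0,0,0],[0,0,0,0,0,0.46],[0,0,0,0,0,0]]])

```text
time_s: 2.57
eef_pos: [0.5468, -0.1506, 0.3049]
eef_rot: [-0.0, 1.0, -0.023, -0.001]
wrist_force: [0.0, -0.3, -0.5]
opening: 1.003
grasp_force: 0.0
```

Run:
```python
from h import *
from bench import *
o=status.get_obs();print(o["time_s"],o["eef_pos"],o["eef_rot"],o["q"])
p=imaging.camera("wrist");np.savez("w2.npz",**{k:p[k] for k in("image","depth","mtx","pose")})
print(disc(p,(.549,-.146)))
cv2.imwrite("pics/w2.png",p["image"])
```

```text
2.5667 [ 0.54681535 -0.15063253  0.30485109] [-1.25250052e-04  9.99740264e-01 -2.27785740e-02 -7.25128821e-04] [-4.77912997e-01  2.73196246e-01  1.71102893e+00 -4.50179213e-04
  1.15878026e+00  1.13862500e+00]
(array([ 0.54988166, -0.14624896, -0.04474552]), np.float64(0.01298225756618694), np.float64(0.04578825950742928))
```

View pics/w2.png

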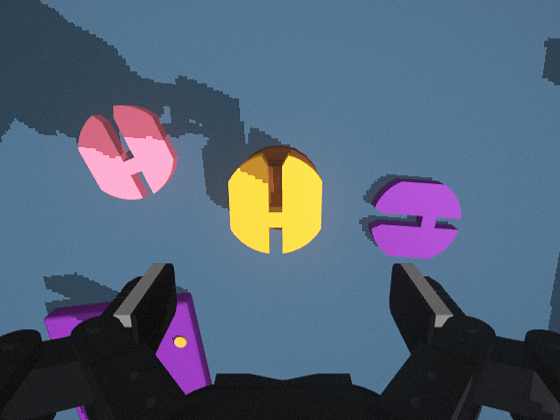

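The second view agrees (disc px (276,203), brass on the dark stand). Descending to grip.

Request:
send_rows(commands=[[[0.09,-0.15,0.5,0,0,0],[0,0,0.75,0,0,0],[0,0,0.75,0,0,0],[0,0,0.75,0,0,0],[0,0,0.6,0,0,0],[0,0,0.38,0,0,0],[0,0,0,0,0,0]]])

```text
time_s: 3.2
eef_pos: [0.5481, -0.1474, 0.1916]
eef_rot: [-0.001, 1.0, -0.023, -0.002]
wrist_force: [-0.8, 0.2, -0.9]
opening: 1.003
grasp_force: 0.0
```

Request:
send_rows(commands=[[[0,0,0,0,0,0],[0,0,0,0,0,0],[0,0,0,0,0,0],[0,0,0,0,0,0],[0,0,0,0,0,0],[0,0,0,0,0,0],[0,0,0,0,0,0]]], jaw=0)

```text
time_s: 3.78
eef_pos: [0.5505, -0.1471, 0.1957]
eef_rot: [0.001, 1.0, -0.023, 0.002]
wrist_force: [0.3, -2.3, 6.7]
opening: 0.689
grasp_force: 65.8
```

Request:
send_rows(commands=[[[0,0,-0.4,0,0,0],[0,0,-0.8,0,0,0],[0,0,-0.8,0,0,0],[0,0,-0.8,0,0,0],[0,0,-0.5,0,0,0],[0,0,0,0,0,0],[0,0,0,0,0,0]]])

```text
time_s: 4.37
eef_pos: [0.5497, -0.1465, 0.2939]
eef_rot: [0.0, 1.0, -0.023, 0.001]
wrist_force: [0.2, -0.3, -3.1]
opening: 0.689
grasp_force: 65.9
```

Request:
send_rows(commands=[[[-0.15,-0.4,0,0,0,0],[-0.3,-0.81,0,0,0,0],[-0.3,-0.81,0,0,0,0],[-0.3,-0.81,0,0,0,0],[-0.3,-0.81,0,0,0,0],[-0.3,-0.81,0,0,0,0],[-0.3,-0.81,0,0,0,0],[-0.3,-0.81,0,0,0,0]]])

```text
time_s: 5.03
eef_pos: [0.4886, 0.0402, 0.2909]
eef_rot: [-0.0, 1.0, -0.023, -0.002]
wrist_force: [-0.3, -0.2, -2.4]
opening: 0.69
grasp_force: 65.8
```

Request:
send_rows(commands=[[[-0.3,-0.81,0,0,0,0],[-0.3,-0.81,0,0,0,0],[-0.3,-0.81,0,0,0,0],[-0.3,-0.81,0,0,0,0],[-0.3,-0.81,0,0,0,0],[-0.15,-0.4,0,0,0,0],[0,0,0,0,0,0],[0,0,0,0,0,0]]])

```text
time_s: 5.7
eef_pos: [0.4458, 0.1747, 0.2913]
eef_rot: [0.0, 1.0, -0.022, -0.002]
wrist_force: [0.5, -0.2, -2.4]
opening: 0.687
grasp_force: 65.7
```

Run:
```python
from h import *
from bench import *
o=status.get_obs();print(o["time_s"],o["eef_pos"],o["eef_rot"],o["q"],o["wrist_force"])
p=imaging.camera("wrist");np.savez("w3.npz",**{k:p[k] for k in("image","depth","mtx","pose")})
cv2.imwrite("pics/w3.png",p["image"])
```

```text
5.7 [0.44578982 0.17472863 0.29134277] [ 3.40521106e-04  9.99763543e-01 -2.16907482e-02 -1.50125616e-03] [ 1.25044735e-01  1.06988840e-01  1.94100123e+00 -2.63823737e-04
  1.09667242e+00  1.73934682e+00] [ 0.54501454 -0.21707632 -2.35510086]
```

View pics/w3.png

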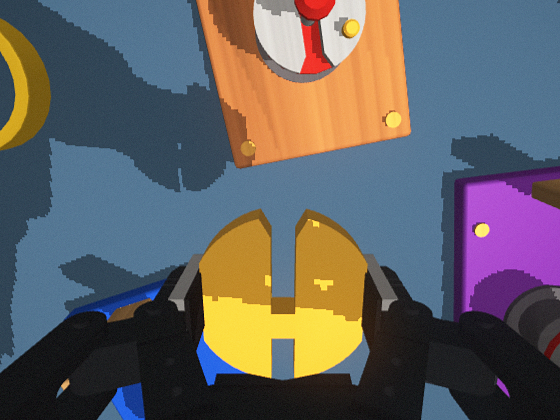

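The view shows the held disc (mouth up at (285,215)). The press's first weight is around (310,25), the pin at (350,28), and the board's front corners at (240,167) and (410,132), so the press is yawed relative to the tool.

```bash
cat >> h.py <<'E'
def circ(P):
    A=np.c_[2*P,np.ones(len(P))];s=np.linalg.lstsq(A,(P**2).sum(1),rcond=None)[0];return s[:2],np.sqrt(s[2]+s[:2]@s[:2])
def press(p,g=(.5535,.157)):
    X=cloud(p);ok=p["depth"]>0;D=np.hypot(X[...,0]-g[0],X[...,1]-g[1])
    m=ok&(abs(X[...,2]-.0175)<.006)&(D<.16)&(X[...,1]>.05)
    P=X[m][:,:2].astype(np.float32);r=cv2.minAreaRect(P);print("board n",len(P),"z",np.median(X[m][:,2]),r)
    # edge fit: board mask contour
    b=m.astype(np.uint8)
    m=ok&(abs(X[...,2]-.074)<.005)&(D<.035);P=X[m];print("weight z",np.median(P[:,2]),len(P),cv2.minEnclosingCircle(P[:,:2].astype(np.float32)))
    hsv=cv2.cvtColor(p["image"],cv2.COLOR_BGR2HSV)
    red=((hsv[...,0]<6)|(hsv[...,0]>174))&(hsv[...,1]>150)&(D<.03)
    m=red&(X[...,2]>.098)&ok;P=X[m];print("head",len(P),np.percentile(P[:,2],[50,95]),cv2.minEnclosingCircle(P[:,:2].astype(np.float32)))
    br=(hsv[...,0]>18)&(hsv[...,0]<34)&(hsv[...,1]>110)&ok&(D<.03)&(X[...,2]>.07)&(X[...,2]<.09)
    P=X[br];
    if len(P):print("pin",len(P),np.median(P,axis=0),P[:,2].max(),cv2.minEnclosingCircle(P[P[:,2]>.077][:,:2].astype(np.float32)))
def boardyaw(p,y0,y1,g=(.5535,.157)):
    # front edge: for world strips in y, min x of board points
    X=cloud(p);ok=p["depth"]>0
    m=ok&(abs(X[...,2]-.0175)<.006)&(X[...,0]>.42)&(X[...,0]<.7)&(X[...,1]>.06)&(X[...,1]<.26)
    P=X[m];E=[]
    for y in np.arange(y0,y1,.004):
        q=P[abs(P[:,1]-y)<.002]
        if len(q)>5:E.append((y,q[:,0].min()))
    E=np.array(E);k=np.polyfit(E[:,0],E[:,1],1);print("front edge",np.arctan(-k[0]),k,np.round(E[:,1]-np.polyval(k,E[:,0]),4))
E
python3 - <<'E'
from h import *
p=dict(np.load("w3.npz"));press(p);boardyaw(p,.12,.19)
print("TOP");press(dict(np.load("top0.npz")))
print(disc(p,(.45,.17),.11,.16))
E
```

```text
board n 22353 z 0.01678372647878304 ((0.5303688645362854, 0.15352721512317657), (0.10498715192079544, 0.1205550953745842), 8.534133911132812)
weight z 0.07281068498284354 4828 ((0.5523866415023804, 0.1570235639810562), 0.026094913482666016)
head 631 [0.10644991 0.10840449] ((0.5507478713989258, 0.15723221004009247), 0.007506506517529488)
pin 242 [0.5446547  0.1388775  0.07944518] 0.08226359407265482 ((0.5448909401893616, 0.1386544108390808), 0.003917097579687834)
front edge 0.1504946145831202 [-0.15164117  0.50069334] [ 0.0001 -0.0003 -0.0001 -0.0001  0.0002  0.0002  0.0003 -0.0003 -0.0001
  0.      0.0001 -0.     -0.      0.0002 -0.0002 -0.0001  0.      0.0001]
TOP
board n 2909 z 0.018468657262779242 ((0.573073148727417, 0.16166472434997559), (0.1914423108100891, 0.11923881620168686), 8.470658302307129)
weight z 0.07441028492996404 279 ((0.5536736845970154, 0.15722790360450745), 0.02670186758041382)
head 31 [0.10777176 0.11208332] ((0.5505191087722778, 0.1579638123512268), 0.006736449431627989)
pin 7 [0.54385125 0.13984955 0.08165358] 0.08311571587627331 ((0.5446375608444214, 0.1404
[... 314 characters left out ...]
tol=1e-5,fatol=1e-7))
    res = _minimize_neldermead(fun, x0, args, callback, bounds=bounds,
                               **options)
    fsim[k] = func(sim[k])
              ~~~~^^^^^^^^
    fx = function(np.copy(x), *(wrapper_args + args))
  File "h.py", line 29, in cost
    t=cv2.remap(T,((y*1000+45)).astype(np.float32)[:,None],((x*1000+45)).astype(np.float32)[:,None],1)[:,0]
      ~~~~~~~~~^^^^^^^^^^^^^^^^^^^^^^^^^^^^^^^^^^^^^^^^^^^^^^^^^^^^^^^^^^^^^^^^^^^^^^^^^^^^^^^^^^^^^^^
cv2.error: OpenCV(4.12.0) /io/opencv/modules/imgproc/src/imgwarp.cpp:1713: error: (-215:Assertion failed) dst.cols < SHRT_MAX && dst.rows < SHRT_MAX && src.cols < SHRT_MAX && src.rows < SHRT_MAX in function 'remap'
```

```bash
sed -i 's/Gn=G\[near\]/Gn=G[near];k=len(obs)\/\/20000+1;obs=obs[::k];Gn=Gn[::k]/' h.py
python3 - <<'E'
from h import *
from bench import *
p=dict(np.load("w3.npz"))
print(disc(p,(.445,.175),.11,.16,.036))
E
```

```text
(array([ 0.44485712,  0.17408   , -0.04713951]), np.float64(0.019185431351283873), np.float64(0.14147723340132917))
```

Request:
send_rows(commands=[[[0.44,0.29,0,0,0,0],[0.44,0.29,0,0,0,0],[0.43,0.29,0,0,0,0],[0,0,0.5,0,0,-0.64],[0,0,0.5,0,0,-0.64],[0,0,0.5,0,0,-0.64],[0,0,0,0,0,0],[0,0,0,0,0,0]]])

```text
time_s: 6.42
eef_pos: [0.4859, 0.1449, 0.2471]
eef_rot: [0.0, 0.997, 0.071, -0.001]
wrist_force: [0.2, 0.5, -2.9]
opening: 0.688
grasp_force: 65.7
```

```bash
cat >> h.py <<'E'
def state(A=(.5525,.1572),a=.149):
    from bench import status
    o=status.get_obs();w,x,y,z=o["eef_rot"];R=cv2.Rodrigues(np.zeros(3))[0]
    from scipy.spatial.transform import Rotation as Ro
    R=Ro.from_quat([x,y,z,w]).as_matrix();psi=np.arctan2(R[1,0],R[0,0]);d=o["eef_pos"][:2]-A;c,s=np.cos(a),np.sin(a)
    f=o["wrist_force"]
    print("t %.2f psi_rel %.4f along %.4f left %.4f z %.4f tilt %s F_press %s"%(o["time_s"],psi-a,d@[c,s],d@[-s,c],o["eef_pos"][2],np.round(R[:2,2],4),np.round([f[:2]@[c,s],f[:2]@[-s,c],f[2]],2)),np.round(o["torque"],2))
E
python3 - <<'E'
from h import *
from bench import *
state()
p=imaging.camera("wrist");np.savez("w4.npz",**{k:p[k] for k in("image","depth","mtx","pose")});press(p)
print(disc(p,(.483,.147),.07,.12,.036))
c=p["image"];cv2.imwrite("pics/w4.png",c)
E
```

```text
t 6.42 psi_rel -0.0065 along -0.0677 left -0.0023 z 0.2471 tilt [-0.0019 -0.0002] F_press [ 0.32  0.45 -2.92] [-0.01 -0.   -0.02]
board n 35067 z 0.0167859302870694 ((0.5395894646644592, 0.1553059220314026), (0.12348011136054993, 0.12067706882953644), 8.376224517822266)
weight z 0.07282036283781967 11729 ((0.5525707602500916, 0.15724249184131622), 0.026308495551347733)
head 2221 [0.10712464 0.10858835] ((0.5525248646736145, 0.15711788833141327), 0.007941681891679764)
pin 308 [0.54513993 0.13862072 0.0795368 ] 0.08149938577479954 ((0.5444498062133789, 0.13835877180099487), 0.003644070588052273)
(array([0.48473597, 0.14427021, 0.13670774]), np.float64(0.019109961298483916), np.float64(0.09727012247494983))
```

View pics/w4.png

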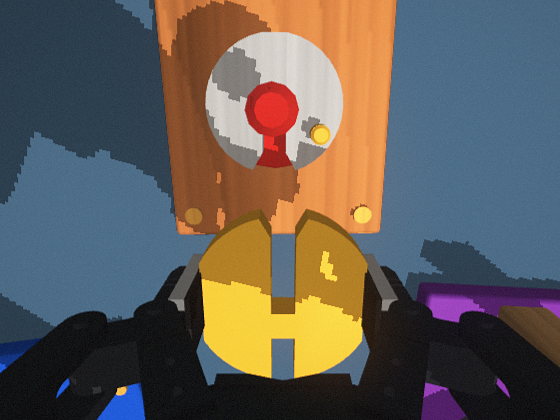

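The picture shows the head at (271,108), the pin at (320,134), and the slot mouth at (284,215) pointing at the stem. I need about 2.5 mm left and a slight turn.

Request:
send_rows(commands=[[[0,-0.085,0.03,0,0,-0.09],[0,0,0,0,0,0],[0.25,0,0,0,0,0],[0.35,0,0,0,0,0],[0.3,0,0,0,0,0],[0.1,0,0,0,0,0],[0,0,0,0,0,0],[0,0,0,0,0,0]]])

```text
time_s: 7.13
eef_pos: [0.5145, 0.1534, 0.2468]
eef_rot: [0.0, 0.997, 0.078, -0.0]
wrist_force: [0.0, 0.2, -2.0]
opening: 0.685
grasp_force: 65.8
```

Run:
```python
from h import *
from bench import *
state()
p=imaging.camera("wrist");np.savez("w5.npz",**{k:p[k] for k in("image","depth","mtx","pose")});press(p)
print(disc(p,(.515,.15),.08,.105,.036))
```

```text
t 7.13 psi_rel 0.0064 along -0.0382 left 0.0019 z 0.2468 tilt [-0.0005 -0.0001] F_press [ 0.08  0.21 -2.03] [ 0.03 -0.01 -0.03]
board n 41288 z 0.016800379903642512 ((0.5544731020927429, 0.15759550034999847), (0.15291668474674225, 0.12068818509578705), 8.616960525512695)
weight z 0.07283963978048381 8986 ((0.5527045726776123, 0.15694200992584229), 0.02622884325683117)
head 1897 [0.10699443 0.10852925] ((0.5526891350746155, 0.15720893442630768), 0.008206918835639954)
pin 243 [0.54510271 0.13933181 0.0799319 ] 0.08994453456739909 ((0.5374022722244263, 0.15582787990570068), 0.023629436269402504)
(array([0.51395552, 0.15261764, 0.14934488]), np.float64(0.019022632044355683), np.float64(0.09684612567068553))
```

Request:
send_rows(commands=[[[0,0.045,0,0,0,0],[0,0,0,0,0,0],[0.08,0,0,0,0,0],[0.08,0,0,0,0,0],[0.08,0,0,0,0,0],[0.08,0,0,0,0,0],[0,0,0,0,0,0],[0,0,0,0,0,0]]])

```text
time_s: 7.85
eef_pos: [0.5243, 0.1535, 0.2469]
eef_rot: [-0.0, 0.997, 0.078, 0.0]
wrist_force: [-1.0, -0.2, -3.0]
opening: 0.686
grasp_force: 65.8
```

Run:
```python
from h import *
from bench import *
state()
p=imaging.camera("wrist");press(p)
print(disc(p,(.523,.152),.08,.101,.036))
cv2.imwrite("pics/w6.png",cv2.resize(p["image"][120:400,150:420],None,fx=2,fy=2))
```

```text
t 7.85 psi_rel 0.0063 along -0.0284 left 0.0006 z 0.2469 tilt [0. 0.] F_press [-1.01 -0.02 -2.97] [ 0.01 -0.01  0.01]
board n 43853 z 0.016817035209111014 ((0.5595647096633911, 0.15821808576583862), (0.1627017855644226, 0.12063850462436676), 8.680883407592773)
weight z 0.07282555346230167 7386 ((0.5528832674026489, 0.15711089968681335), 0.026130113750696182)
head 1789 [0.10703374 0.10852732] ((0.5526992082595825, 0.15698087215423584), 0.008280250243842602)
pin 79 [0.55289381 0.16539784 0.08821183] 0.08995892805630476 ((0.5444313287734985, 0.15592294931411743), 0.026136331260204315)
(array([0.5236857 , 0.1528048 , 0.15232077]), np.float64(0.024900806757192372), np.float64(0.09689471876548776))
```

View pics/w6.png

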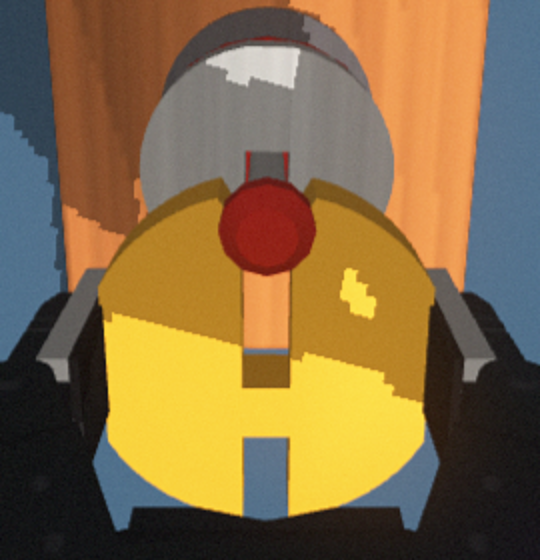

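Enlarged crop: the red head at (267,226) is centred over the slot (243–290 wide), and the disc passes under it. Continuing.

Request:
send_rows(commands=[[[0.12,0,0,0,0,0],[0.12,0,0,0,0,0],[0.12,0,0,0,0,0],[0.12,0,0,0,0,0],[0.12,0,0,0,0,0],[0.12,0,0,0,0,0],[0,0,0,0,0,0],[0,0,0,0,0,0]]])

```text
time_s: 8.57
eef_pos: [0.5457, 0.1568, 0.2468]
eef_rot: [-0.0, 0.997, 0.078, -0.0]
wrist_force: [-0.0, -0.1, -2.4]
opening: 0.687
grasp_force: 65.8
```

Run:
```python
from h import *
state()
```

```text
t 8.57 psi_rel 0.0063 along -0.0068 left 0.0007 z 0.2468 tilt [-0.0001 -0.    ] F_press [-0.02 -0.07 -2.37] [0.03 0.02 0.01]
```

Request:
send_rows(commands=[[[0.08,0,0,0,0,0],[0.08,0,0,0,0,0],[0.05,0,0,0,0,0],[0,0,0,0,0,0],[0,0,0,0,0,0]]])

```text
time_s: 8.98
eef_pos: [0.5518, 0.1578, 0.2469]
eef_rot: [0.0, 0.997, 0.078, 0.0]
wrist_force: [0.5, -0.4, -3.0]
opening: 0.689
grasp_force: 65.8
```

Request:
send_rows(commands=[[[0.02,0,0,0,0,0],[0,0,0,0,0,0],[0,0,0,0,0,0]]])

```text
time_s: 9.23
eef_pos: [0.5523, 0.1579, 0.2469]
eef_rot: [0.0, 0.997, 0.078, -0.0]
wrist_force: [-0.8, -0.3, -3.7]
opening: 0.688
grasp_force: 65.8
```

Request:
send_rows(commands=[[[0.02,0,0,0,0,0],[0,0,0,0,0,0],[0,0,0,0,0,0]]])

```text
time_s: 9.48
eef_pos: [0.5529, 0.158, 0.2469]
eef_rot: [-0.0, 0.997, 0.078, 0.0]
wrist_force: [0.2, 0.5, -3.9]
opening: 0.687
grasp_force: 65.8
```

Request:
send_rows(commands=[[[0.02,0,0,0,0,0],[0,0,0,0,0,0],[0,0,0,0,0,0]]])

```text
time_s: 9.73
eef_pos: [0.5535, 0.1581, 0.2469]
eef_rot: [-0.0, 0.997, 0.078, -0.0]
wrist_force: [-1.2, -0.4, -3.0]
opening: 0.689
grasp_force: 65.8
```

Request:
send_rows(commands=[[[0.02,0,0,0,0,0],[0,0,0,0,0,0],[0,0,0,0,0,0]]])

```text
time_s: 9.98
eef_pos: [0.5541, 0.1582, 0.2469]
eef_rot: [0.0, 0.997, 0.078, 0.0]
wrist_force: [-0.1, -0.4, -3.5]
opening: 0.688
grasp_force: 65.8
```

Request:
send_rows(commands=[[[0.02,0,0,0,0,0],[0,0,0,0,0,0],[0,0,0,0,0,0]]])

```text
time_s: 10.23
eef_pos: [0.5547, 0.1583, 0.2469]
eef_rot: [-0.0, 0.997, 0.078, 0.0]
wrist_force: [-0.1, -0.9, -2.4]
opening: 0.689
grasp_force: 65.8
```

Run:
```python
from h import *
from bench import *
state()
p=imaging.camera("wrist");press(p)
print(disc(p,(.553,.157),.085,.1005,.036))
```

```text
t 10.23 psi_rel 0.0063 along 0.0023 left 0.0007 z 0.2469 tilt [0. 0.] F_press [-0.21 -0.85 -2.4 ] [-0.02  0.02  0.  ]
board n 45613 z 0.01681987474517882 ((0.5730128288269043, 0.16020551323890686), (0.18869362771511078, 0.1206684559583664), 8.657084465026855)
weight z 0.07286181759318949 1431 ((0.5607600808143616, 0.15847247838974), 0.018504761159420013)
head 1484 [0.10695144 0.10855442] ((0.5594474077224731, 0.16358327865600586), 0.016947941854596138)
pin 49 [0.56998426 0.16297864 0.08699992] 0.08982947525689694 ((0.5677058696746826, 0.15865661203861237), 0.016076842322945595)
(array([0.55385921, 0.15752758, 0.15177078]), np.float64(0.03692170403733388), np.float64(0.09689134361539183))
```

Request:
send_rows(commands=[[[0.02,0,0,0,0,0],[0,0,0,0,0,0],[0,0,0,0,0,0]]])

```text
time_s: 10.53
eef_pos: [0.555, 0.1583, 0.2468]
eef_rot: [0.0, 0.997, 0.078, -0.0]
wrist_force: [-2.6, -0.4, -0.9]
opening: 0.683
grasp_force: 65.9
```

Run:
```python
from h import *
state()
```

```text
t 10.53 psi_rel 0.0064 along 0.0027 left 0.0008 z 0.2468 tilt [-0.001  -0.0002] F_press [-2.62 -0.01 -0.88] [-0.13  0.41  0.  ]
```

Request:
send_rows(commands=[[[-0.037,0,0,0,0,0],[0,-0.004,0,0,0,-0.9],[0,-0.004,0,0,0,-0.9],[0,-0.004,0,0,0,-0.9],[0,-0.004,0,0,0,-0.9],[0,-0.004,0,0,0,-0.9],[0,0,0,0,0,0],[0,0,0,0,0,0]]])

```text
time_s: 11.2
eef_pos: [0.5541, 0.1588, 0.247]
eef_rot: [0.0, 0.955, 0.297, 0.0]
wrist_force: [-0.1, -0.1, -3.0]
opening: 0.689
grasp_force: 65.8
```

Run:
```python
from h import *
state()
```

```text
t 11.20 psi_rel 0.4536 along 0.0018 left 0.0013 z 0.2470 tilt [0.0006 0.    ] F_press [-0.16 -0.12 -3.04] [-0.01  0.01  0.02]
```

Request:
send_rows(commands=[[[0,-0.004,0,0,0,-0.87],[0,-0.004,0,0,0,-0.87],[0,-0.004,0,0,0,-0.87],[0,-0.004,0,0,0,-0.87],[0,0,0.05,0,0,0],[0,0,0.05,0,0,0],[0,0,0.04,0,0,0],[0,0,0,0,0,0]]])

```text
time_s: 11.87
eef_pos: [0.5535, 0.1591, 0.2422]
eef_rot: [-0.0, 0.889, 0.458, -0.0]
wrist_force: [-0.6, -0.2, -3.3]
opening: 0.687
grasp_force: 65.8
```

Run:
```python
from h import *
state()
```

```text
t 11.87 psi_rel 0.8019 along 0.0013 left 0.0017 z 0.2422 tilt [-0.0006 -0.0001] F_press [-0.66 -0.1  -3.32] [ 0.06 -0.01 -0.01]
```

Request:
send_rows(commands=[[[0,0,0.03,0,0,0],[0,0,0.03,0,0,0],[0,0,0,0,0,0],[0,0,0,0,0,0]]])

```text
time_s: 12.2
eef_pos: [0.5537, 0.1591, 0.2411]
eef_rot: [0.0, 0.889, 0.459, 0.0]
wrist_force: [-0.4, 0.8, -0.3]
opening: 0.685
grasp_force: 66.0
```

Request:
send_rows(commands=[[[0,0,0.03,0,0,0],[0,0,0,0,0,0],[0,0,0,0,0,0]]])

```text
time_s: 12.45
eef_pos: [0.5537, 0.1591, 0.2401]
eef_rot: [0.0, 0.889, 0.459, 0.0]
wrist_force: [-0.7, -0.9, 0.1]
opening: 0.687
grasp_force: 66.1
```

Run:
```python
from h import *
state()
```

```text
t 12.45 psi_rel 0.8042 along 0.0015 left 0.0017 z 0.2401 tilt [0.0002 0.    ] F_press [-0.8  -0.79  0.08] [-0.07  0.22 -0.01]
```

Contact with the pin at light pressure (about 3 N). I'll add a little more and turn, feeling for the drop.

Request:
send_rows(commands=[[[0,0,0.03,0,0,0],[0,-0.002,0,0,0,-0.4],[0,-0.002,0,0,0,-0.4],[0,-0.002,0,0,0,-0.4],[0,0,0,0,0,0]]])

```text
time_s: 12.87
eef_pos: [0.5534, 0.1593, 0.2391]
eef_rot: [-0.0, 0.859, 0.512, -0.0]
wrist_force: [-0.1, 0.4, 0.8]
opening: 0.687
grasp_force: 66.2
```

Run:
```python
from h import *
state()
```

```text
t 12.87 psi_rel 0.9257 along 0.0012 left 0.0020 z 0.2391 tilt [-0.0003  0.0001] F_press [-0.03  0.46  0.84] [-0.05  0.24  0.  ]
```

Request:
send_rows(commands=[[[0,-0.002,0,0,0,-0.3],[0,-0.001,0,0,0,-0.2],[0,0,0,0,0,0]]])

```text
time_s: 13.12
eef_pos: [0.5535, 0.1592, 0.2388]
eef_rot: [0.0, 0.846, 0.533, 0.0]
wrist_force: [-0.5, -0.4, -3.4]
opening: 0.692
grasp_force: 65.8
```

Run:
```python
from h import *
state()
```

```text
t 13.12 psi_rel 0.9743 along 0.0013 left 0.0018 z 0.2388 tilt [ 0.0002 -0.    ] F_press [-0.52 -0.28 -3.41] [-0.01 -0.06 -0.01]
```

The force dropped back to the bare weight, so the notch found the pin at about 0.97 rad. Centring slightly and lowering.

Request:
send_rows(commands=[[[0,-0.001,0.04,0,0,-0.25],[0,0,0.04,0,0,0],[0,0,0.02,0,0,0],[0,0,0,0,0,0],[0,0,0,0,0,0]]])

```text
time_s: 13.53
eef_pos: [0.5533, 0.1592, 0.2359]
eef_rot: [-0.0, 0.84, 0.543, -0.0]
wrist_force: [0.2, 0.7, -3.4]
opening: 0.69
grasp_force: 65.8
```

Run:
```python
from h import *
state()
```

```text
t 13.53 psi_rel 0.9990 along 0.0011 left 0.0019 z 0.2359 tilt [-0.0003 -0.    ] F_press [ 0.29  0.66 -3.45] [-0.06 -0.03  0.  ]
```

Request:
send_rows(commands=[[[0,0,0.03,0,0,0],[0,0,0.03,0,0,0],[0,0,0,0,0,0],[0,0,0,0,0,0]]])

```text
time_s: 13.87
eef_pos: [0.5535, 0.1593, 0.2345]
eef_rot: [0.0, 0.84, 0.543, 0.0]
wrist_force: [-0.8, 0.8, -0.5]
opening: 0.686
grasp_force: 66.0
```

Request:
send_rows(commands=[[[0,0,0.03,0,0,0],[0,0,0,0,0,0],[0,0,0,0,0,0]]])

```text
time_s: 14.12
eef_pos: [0.5535, 0.1593, 0.2336]
eef_rot: [0.0, 0.84, 0.543, 0.0]
wrist_force: [-0.9, -0.8, -0.7]
opening: 0.687
grasp_force: 66.1
```

Run:
```python
from h import *
from bench import *
state()
p=imaging.camera("scene");cv2.imwrite("pics/s8.png",cv2.resize(p["image"][170:310,260:420],None,fx=4,fy=4,interpolation=3))
```

```text
t 14.12 psi_rel 0.9993 along 0.0013 left 0.0019 z 0.2336 tilt [0.0004 0.0001] F_press [-1.05 -0.67 -0.71] [-0.02  0.02 -0.04]
```

View pics/s8.png

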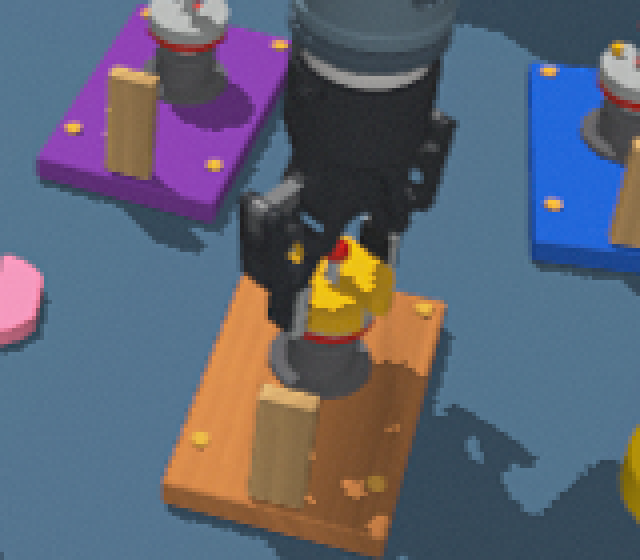

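The scene view shows the brass weight seated directly above the red pan at (338,300) with the stem and head through it. Its height matches the seat, it carries only its own weight, and the moments are about zero. Letting go.

Request:
send_rows(commands=[[[0,0,0,0,0,0],[0,0,0,0,0,0],[0,0,0,0,0,0],[0,0,0,0,0,0],[0,0,0,0,0,0],[0,0,0,0,0,0]]], jaw=1)

```text
time_s: 14.67
eef_pos: [0.5534, 0.1593, 0.2334]
eef_rot: [0.0, 0.84, 0.543, 0.0]
wrist_force: [-0.8, -0.8, 0.7]
opening: 0.999
grasp_force: 0.0
```

Request:
send_rows(commands=[[[0,0,-0.2,0,0,0],[0,0,-0.4,0,0,0],[0,0,-0.8,0,0,0],[0,0,-0.8,0,0,0],[0,0,-0.8,0,0,0],[0,0,-0.4,0,0,0],[0,0,0,0,0,0],[0,0,0,0,0,0]]])

```text
time_s: 15.33
eef_pos: [0.5535, 0.1593, 0.3361]
eef_rot: [0.0, 0.84, 0.543, 0.001]
wrist_force: [-0.2, 0.8, -0.0]
opening: 1.0
grasp_force: 0.0
```

Run:
```python
from h import *
from bench import *
state()
p=imaging.camera("wrist");X=cloud(p);m=(p["depth"]>0)&(np.hypot(X[...,0]-.5527,X[...,1]-.157)<.034)&(X[...,2]>.07)&(X[...,2]<.095)
P=X[m];k=np.linalg.lstsq(np.c_[P[:,:2]-[.5527,.157],np.ones(len(P))],P[:,2],rcond=None)[0];print("plane",k,np.percentile(P[:,2],[5,50,95]))
cv2.imwrite("pics/w9.png",p["image"])
```

```text
t 15.33 psi_rel 0.9994 along 0.0013 left 0.0019 z 0.3361 tilt [0.0018 0.0001] F_press [-0.03  0.83 -0.  ] [ 0.08  0.05 -0.  ]
plane [-0.01534447 -0.03273661  0.08300661] [0.07236969 0.08383897 0.08495004]
```

View pics/w9.png

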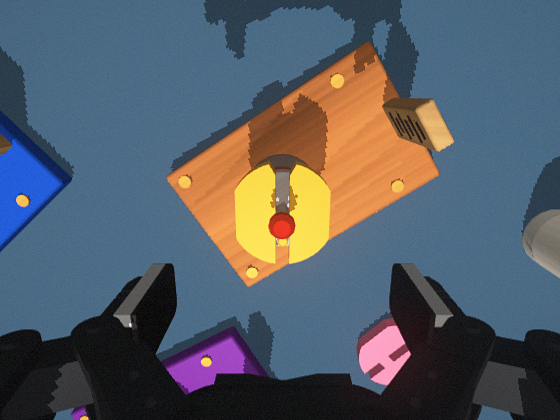

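The weight lies flat, centred on the stem with the head at (282,226) and the pin in the rear notch at (282,242). Its top is at 85 mm, the seated height, and the gripper is clear.

```bash
python3 -c "
from bench import ctrl
print(ctrl.hand_in())"
```

```text
the job is handed in; nothing more can be done
None
```

The brass weight is on the press stem with its rear notch locked over the pin, lying flat on the first weight. The gripper has let go and backed off, and the job was handed in at about 15 s.

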